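# Wear check of a sharpening stone on the bench gauge

## Task

Check the wear of the sharpening stone that has the chalk ring: slide it over the table, without lifting it, until its long side is flush against the gauge's fence and the chalk ring is exactly under the gauge's spindle tip. Then push the sliding jaw up against the stone until it bears on it, pinching it to the fence, press the spindle down by its cap until the tip bears on the stone inside the ring, and let it spring back up. Leave the stone there with the jaw shut on it, and do not disturb the other things on the table.

Things in the scene. Friction and masses are not known exactly. Their poses are not given: they have to be found in the camera images.
- gauge: Bench gauge fixed to the table. Origin on the table top at the foot of the fence's front face, level with the spindle; +x points away from the work through the fence, +y along the fence, z up. Fence: bar 16 (x) x 380 (y) x 22 high, from y -290 to +90 mm, front face at x = 0. Behind it at y = 0 stands a column 167 mm high that carries the head.
- spindle_tip (a point): The spindle's blunt steel point, 5 mm wide, on its axis, 30 mm in front of the fence; at rest it is 37 mm above the table, i.e. 12 mm above the stone's top. The grey head round it, 36 mm wide in gauge y, is 94 to 146 mm above the table; the 46 mm round dial on its front reaches out to 56 mm in front of the fence.
- spindle_cap (a point): Centre of the top of the spindle's round press cap, 34 mm wide, 186 mm above the table at rest. Press straight down.
- spindle (a joint): How far the spindle is pressed down, m: 0 at rest, 0.012 when the tip meets the stone, stop at 0.022. A spring returns it; about 2 N to start it, about 4 N at 12 mm.
- jaw (a joint): How far the sliding jaw has moved along gauge +x towards the fence, m: 0 fully open (face 110 mm in front of the fence), 0.05 when its face meets a 60 mm stone flush on the fence. It slides with about 2.5 N of friction and stays where it is left.
- jaw_back (a point): Middle of the back of the jaw, facing away from the fence, 19 mm above the table. The jaw is a 50 x 50 mm aluminium block, its top 34 mm above the table, with an upright lip along its back 54 mm high. Push it here along gauge +x. Its face is 50 mm ahead. It rides at gauge y = -20 mm on a low rail (6 high, 26 wide) that lies from 210 to 85 mm in front of the fence.
- stone: Two-layer (brown over grey) sharpening stone, 60 (x) x 180 (y) x 25 mm high, 0.45 to 0.85 kg, lying flat and loose in front of the fence on the right-hand (-y) side of the jaw. Origin at the centre of its underside. To be flush its y axis lies along the gauge's y axis.
- mark (a point): Centre of the white chalk ring (14 mm across) on the stone's top, on its long centre line, 20 mm from its middle towards stone +y, 25 mm up.
- timer: Round kitchen timer, 68 mm across, 40 high. Leave alone.
- brush: Brush, 43 x 150 x 40 mm. Leave alone.
- piece: Mushroom piece, 63 x 52 x 8 mm, lying to the left of the jaw. Leave alone.
- plain_stone: A second sharpening stone of the same size without a ring, at the right edge of the table. Leave alone.
Not all that is in view belongs to the job. What is shaped like the stone but purple is not meant.

How it is judged:
By the outcome, as a careful person would: the job done as asked, in the order asked, and still so for the second after the job is handed in, with the robot touching nothing.
It also fails if it takes over 69 s, if anything falls off the work surface, if the arm or the gripper's body presses on something with over 40 N, if the wrist force passes 120 N, or if a joint passes its speed limit or range.

## Robot

A 6-joint arm with a two-finger parallel gripper is mounted at the origin on the work surface; the furniture and walls round the work are solid. World frame = base frame: x ahead of the robot, y to its left, z up, the work surface at z = 0. Lengths are in mm, angles in rad, forces in N, time in s.
With the tool pointing down it reaches from about 375 to 825 mm from the base axis. Payload 5.5 kg.
Tool frame: the origin (TCP) lies midway between the tips of the shut fingers; the grasp point (between the pads) lies 19 mm behind it; z points along the fingers, y is the line along which they close (so a half turn about z gives the same grasp; the last joint's range is limited). The gripper opens to 85 mm and grips with 20 to 120 N. Pads are 22 mm wide; open, the fingers measure 114 mm over their backs; the gripper's body (76 mm by 85 mm) begins 54 mm behind the grasp point. The pads swing forward as they close: fully open they stand 13 mm farther back than shut.
Start: joints at [-1.295, 0.314, -0.047, 1.21, 0, 1.571], TCP at [163.387, -577.321, 206.399] pointing down, gripper open.
Joint ranges: [-2.67, 2.67], [-0.69, 1.73], [-1.03, 1.25], [-2.08, 2.16], [-1.42, 1.45], [-3.14, 3.14]. Speed limits (rad/s): [2.39, 2.39, 3.01, 3.14, 3.14, 3.14].

## Interface

Orientations are given as a rotation vector (axis times angle).
In Python, from bench import env gives the robot as it stands. The module is installed in compiled form; this text tells all that it offers.
- The arm moves only by the tool apply_moves, never from a script. Its argument "targets" is a list of rows, each a list of 4 numbers: the shift along the tool's x, y, z in units of 60 mm (1.0 is 60 mm), then the turn about the tool's z in rad. A call has 1 to 20 rows; each row is the pose to reach, as a shift and turn from the pose commanded when the call began, along the tool's axes at that moment; what a row does not reach only later rows make up. A row lasts 1/8 s, in which the tool goes at most 62.5 mm and 10.7 degrees, less where a joint would pass 70% of its speed; a pose out of reach is approached as far as the arm can. A call with a gripper value outside its range is refused whole. "gripper" is the gripper's target within -1 to 1 (shut at 1, half-way at 0, fully open at -1), set as the call begins (left out, the last holds). The fingers move at their own pace and stop on an object; the grip force is fixed at half the most. Time passes only in rows, so rows that repeat a pose let the fingers close. It gives the time, the measured TCP pose, the force, the opening and the grip force at its end, in the units of the state.
- env.get_state(): the state, without advancing time (a new reading comes with each control period).
- env.camera(name): name is "scene" or "top"; returns a dict with "img" (420x560x3 uint8, red, green, blue), "fx", "fy", "cx", "cy" (pixels), "origin" and "orientation" of the camera in the world. Camera axes: x right, y down, z forward; pixel columns grow to the right and rows downward; lengths in mm; the calibration is good to about 2 mm. A picture is of the moment at which its call begins. There is no depth.
- env.finish_job(): hands the job in; it is judged then, once.
The state is a dict: "clock": time; "joint_pos": joint angles; "dq": joint speeds; "tau": joint torques, N m; "position": TCP position; "tool_rot": TCP orientation; "contact_force": force on the tool from outside, world axes, zero at the start; "wrist_torque": the same for the moment, N m; "opening": opening from 0.0 (shut) to 1.0 (fully open); "gripper_force": force on a finger pad.
Only numpy, scipy, OpenCV 4.12 (cv2) and the standard library are available. Lean on these libraries where they do the work, as an engineer would, in place of code of your own. Each camera call takes 0.05 s, during which the arm holds its last target. There are 200 camera calls.

## Working session

There is one attempt and no reset: what is moved stays moved. The work goes in short steps, Python scripts to look and compute and a tool call to move; the robot and the scene stay as the last step left them, time stands still between calls to the robot, and variables do not carry over. Pictures are saved under pics/ and viewed, at most 10 in all, crops included, and the job is handed in when it is done.

Besides the shell and the picture viewer there is one more tool, called after "Emit:" by a JSON object that holds its "api" and its "payload", one argument or row to a line. apply_moves: Moves the arm, as the interface text tells. Its arguments: {"type":"object","properties":{"targets":{"type":"array","items":{"type":"array","items":{"type":"number"}}},"gripper":{"type":"number"}},"required":["targets"]}

```bash
mkdir -p pics
cat > h.py <<'E'
import numpy as np, cv2
from scipy.spatial.transform import Rotation as R
from bench import env
def Rm(o):
    o=np.array(o,float)
    if o.shape==(3,3): return o
    return R.from_rotvec(o).as_matrix() if o.size==3 else R.from_quat(o).as_matrix()
def ray(c,u,v):
    d=Rm(c["orientation"])@np.array([(u-c["cx"])/c["fx"],(v-c["cy"])/c["fy"],1.]); return np.array(c["origin"],float),d
def plane(c,u,v,z):
    o,d=ray(c,u,v); return o+d*(z-o[2])/d[2]
def proj(c,p):
    q=Rm(c["orientation"]).T@(np.array(p,float)-np.array(c["origin"],float)); return np.array([c["fx"]*q[0]/q[2]+c["cx"],c["fy"]*q[1]/q[2]+c["cy"]])
def save(c,n): cv2.imwrite(f"pics/{n}.png",cv2.cvtColor(c["img"],cv2.COLOR_RGB2BGR))
E
python3 - <<'E'
from h import *
for n in("scene","top"):
    c=env.camera(n); save(c,n+"0"); print(n,c["fx"],c["cx"],c["cy"],c["origin"],c["orientation"])
print(env.get_state())
E
```

```text
scene 527.4348789117486 285.90627116767206 216.63686071236353 [-277.62511178  774.31161372 1067.32239157] [-0.96095314  2.43758558 -1.10578002]
top 403.9025796089118 274.92003371692726 207.17059749862543 [ 341.8153659   -13.99885532 1402.5283052 ] [-2.16845096  2.20156332 -0.10261575]
{'clock': 0.1, 'joint_pos': array([-1.29500023e+00,  3.14152044e-01, -4.79394757e-02,  1.21020617e+00,
       -2.52834910e-05,  1.57081120e+00]), 'dq': array([ 0.00045395, -0.00165806,  0.00396011,  0.00031685, -0.00219305,
       -0.0024674 ]), 'tau': array([ 1.40112123e-03, -5.40765560e+01,  3.40541053e+01,  1.12239079e-02,
       -8.69273413e-05, -1.61715531e-05]), 'position': array([ 163.23231877, -576.80879649,  205.64013394]), 'tool_rot': array([-3.11030353e+00, -4.31620750e-01,  3.63364400e-04]), 'contact_force': array([ 0.2728857 , -0.0173348 , -0.04754341]), 'wrist_torque': array([ 0.02117913, -0.00072933,  0.00202837]), 'gripper_force': 0.0, 'opening': 1.0013668002990914}
```

View pics/scene0.png

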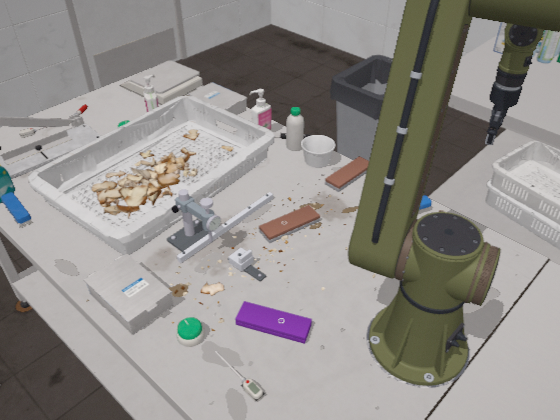

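View pics/top0.png

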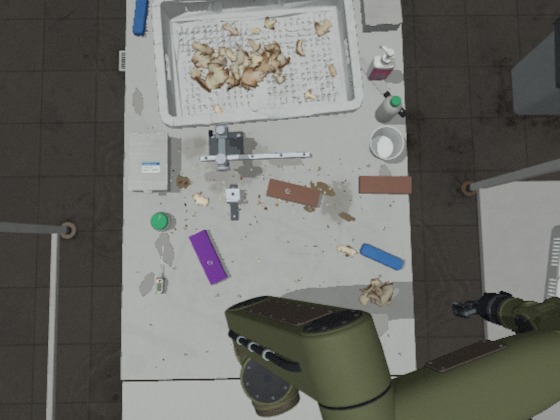

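Top view: candidates are the brown stone with ring at (288,191), the plain brown stone at (386,185) and the purple decoy with ring at (210,262). I choose (288,191). The gauge's fence runs from (201,157) to (310,155), and the jaw is at (233,196).

Run:
```python
from h import *
c=env.camera("top"); im=c["img"]
cr=im[110:235,175:335]; cv2.imwrite("pics/crop1.png",cv2.cvtColor(cv2.resize(cr,None,fx=4.8,fy=4.8,interpolation=cv2.INTER_CUBIC),cv2.COLOR_RGB2BGR))
s=env.camera("scene"); cr=s["img"][170:290,150:330]; cv2.imwrite("pics/crop2.png",cv2.cvtColor(cv2.resize(cr,None,fx=4.4,fy=4.4,interpolation=cv2.INTER_CUBIC),cv2.COLOR_RGB2BGR))
hsv=cv2.cvtColor(im,cv2.COLOR_RGB2HSV)
m=((hsv[...,0]<14)|(hsv[...,0]>170))&(hsv[...,1]>85)&(hsv[...,2]<170)
m=m.astype(np.uint8); m[:165]=0;m[220:]=0
for k in cv2.findContours(m,cv2.RETR_EXTERNAL,cv2.CHAIN_APPROX_NONE)[0]:
    if cv2.contourArea(k)<150: continue
    b=cv2.boxPoints(cv2.minAreaRect(k)); print(cv2.contourArea(k)); W=np.array([plane(c,*p,25) for p in b]); print(b.round(1).tolist(),W.round(1).tolist(),np.linalg.norm(np.diff(W,axis=0),axis=1),W.mean(0))
```

```text
708.0
[[266.79998779296875, 193.89999389648438], [270.6000061035156, 178.39999389648438], [319.3999938964844, 190.60000610351562], [315.5, 206.10000610351562]] [[501.0, -3.8, 25.0], [554.6, -17.9, 25.0], [510.0, -184.8, 25.0], [456.6, -170.1, 25.0]] [ 55.40998686 172.66364894  55.34772152] [505.55879372 -94.15726312  25.        ]
726.0
[[359.70001220703125, 192.0], [360.0, 175.8000030517578], [411.29998779296875, 176.89999389648438], [411.0, 193.0]] [[503.3, -323.6, 25.0], [559.4, -326.6, 25.0], [553.1, -504.2, 25.0], [497.0, -500.6, 25.0]] [ 56.13660316 177.71394904  56.21835757] [ 528.1972616  -413.74395178   25.        ]
```

View pics/crop1.png

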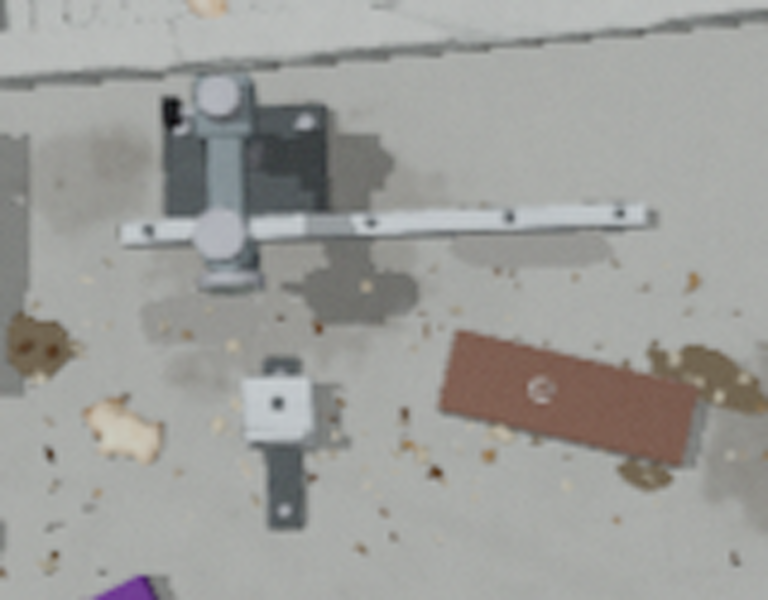

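View pics/crop2.png

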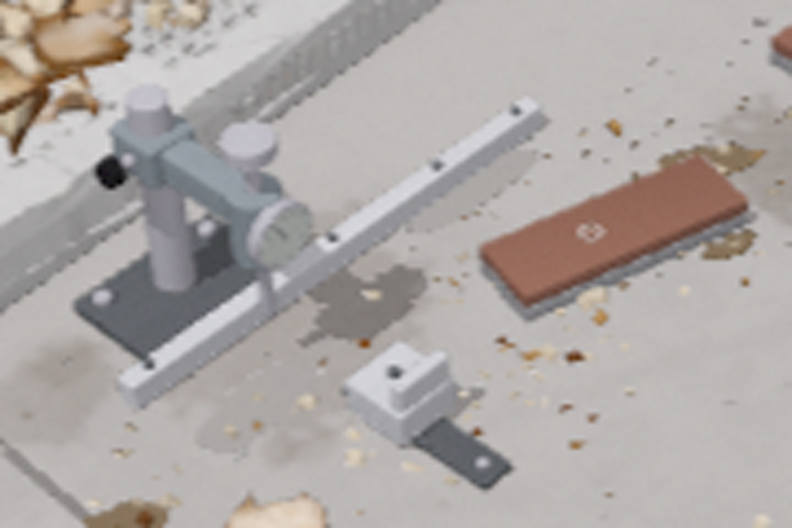

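The crops confirm the choice. At full scale the ring is at about (288,191) top and (284.5,223) scene. The fence's front edge runs (200.4,161) to (310.4,157.3), the cap is at about (220.4,158.5) top and (206.6,201) scene, and the jaw block centre is at (233,195).

Run:
```python
from h import *
c=env.camera("top"); s=env.camera("scene")
T=lambda u,v:(175+u/4.8,110+v/4.8); S=lambda u,v:(150+u/4.4,170+v/4.4)
def tri(a,b):
    o1,d1=ray(c,*a);o2,d2=ray(s,*b); A=np.c_[d1,-d2]; t=np.linalg.lstsq(A,o2-o1,rcond=None)[0]
    return (o1+d1*t[0]+o2+d2*t[1])/2, np.linalg.norm(o1+d1*t[0]-o2-d2*t[1])
hsv=cv2.cvtColor(c["img"],cv2.COLOR_RGB2GRAY).astype(float)
# fence centreline per column
P=[]
for u in list(range(203,210))+list(range(234,308)):
    vc=161-(u-200)*0.034-1.5; r=np.arange(int(vc)-5,int(vc)+6); g=hsv[r,u]; w=np.clip(g-190,0,None)
    if w.sum()>30: P.append((u,(w*r).sum()/w.sum()))
P=np.array(P); k=np.polyfit(P[:,0],P[:,1],1); print("fit",k,len(P),np.std(P[:,1]-np.polyval(k,P[:,0])))
uL,uR=T(121,0)[0],T(648,0)[0]
L=plane(c,uL,np.polyval(k,uL),22);Rr=plane(c,uR,np.polyval(k,uR),22); print("fence ends",L,Rr,np.linalg.norm(L-Rr))
for n,a,b,z in[("cap",T(218,232),S(249,136),186),("ring",T(543,390),S(591,232),25),("jawhole",T(278,404),S(395,372),34),("fL_ftop",T(121,245),S(122,382),22),("fR_btop",T(648,206),S(527,97),22),("rail bolt",T(284,510),S(484,462),6)]:
    p,e=tri(a,b); print(n,"tri",p.round(1),round(e,1),"planeT",plane(c,*a,z).round(1),"planeS",plane(s,*b,z).round(1))
d=(L-Rr)/np.linalg.norm(L-Rr); print("fence y dir",d,"ang",np.degrees(np.arctan2(-d[0],d[1])))
```

```text
Traceback (most recent call last):
IndexError: too many indices for array: array is 1-dimensional, but 2 were indexed
```

```bash
cat > m.py <<'E'
from h import *
c=env.camera("top"); s=env.camera("scene")
T=lambda u,v:(175+u/4.8,110+v/4.8); S=lambda u,v:(150+u/4.4,170+v/4.4)
def tri(a,b):
    o1,d1=ray(c,*a);o2,d2=ray(s,*b); A=np.c_[d1,-d2]; t=np.linalg.lstsq(A,o2-o1,rcond=None)[0]
    return (o1+d1*t[0]+o2+d2*t[1])/2, np.linalg.norm(o1+d1*t[0]-o2-d2*t[1])
g0=cv2.cvtColor(c["img"],cv2.COLOR_RGB2GRAY).astype(float)
print(g0[150:166,260],g0[150:166,205])
P=[]
for u in list(range(203,210))+list(range(255,308)):
    vc=161-(u-200)*0.034-1.5; r=np.arange(int(vc)-5,int(vc)+6); g=g0[r,u]; w=np.clip(g-np.median(g)-10,0,None)
    if w.sum()>20: P.append((u,(w*r).sum()/w.sum()))
P=np.array(P); k=np.polyfit(P[:,0],P[:,1],1); print("fit",k,len(P),np.std(P[:,1]-np.polyval(k,P[:,0])))
uL,uR=T(121,0)[0],T(648,0)[0]
L=plane(c,uL,np.polyval(k,uL),22);Rr=plane(c,uR,np.polyval(k,uR),22); print("fence ends",L,Rr,np.linalg.norm(L-Rr))
for n,a,b,z in[("cap",T(218,232),S(249,136),186),("ring",T(543,390),S(591,232),25),("jawhole",T(278,404),S(395,372),34),("fL_ftop",T(121,245),S(122,382),22),("fR_btop",T(648,206),S(527,97),22),("rail bolt",T(284,510),S(484,462),6)]:
    p,e=tri(a,b); print(n,"tri",p.round(1),round(e,1),"planeT",plane(c,*a,z).round(1),"planeS",plane(s,*b,z).round(1))
d=(L-Rr)/np.linalg.norm(L-Rr); print("fence y dir",d,"ang",np.degrees(np.arctan2(-d[0],d[1])))
E
python3 m.py
```

```text
[152. 151. 150. 158. 183. 196. 198. 189. 146. 125. 156. 153. 152. 150.
 153. 154.] [159. 159. 162. 161. 165. 173. 171. 115. 130. 166. 159. 130. 168. 165.
 166. 165.]
fit [-3.70089730e-02  1.65152001e+02] 51 0.4492023572601431
fence ends [630.55410931 224.49185147  22.        ] [ 639.7888547  -155.79927892   22.        ] 380.4032391767396
cap tri [593.1 134.3 187.6] 0.5 planeT [593.6 134.7 186. ] planeS [594.4 133.  186. ]
ring tri [510.1 -76.8  23.5] 1.8 planeT [509.3 -77.3  25. ] planeS [509.7 -75.1  25. ]
jawhole tri [501.2 111.7  35.4] 1.5 planeT [500.8 111.3  34. ] planeS [502.9 111.2  34. ]
fL_ftop tri [621.4 226.9  27.3] 9.2 planeT [619.  224.5  22. ] planeS [630.2 226.6  22. ]
fR_btop tri [ 644.4 -154.8   20.4] 4.0 planeT [ 642.5 -155.9   22. ] planeS [ 644.7 -152.2   22. ]
rail bolt tri [427.  109.9   7.3] 0.2 planeT [427.2 110.1   6. ] planeS [427.8 109.1   6. ]
fence y dir [-0.0242762   0.99970529  0.        ] ang 1.3910605012574078
```

```bash
cat >> h.py <<'E'
EX=np.array([.9997,.0243,0]);EY=np.array([-.0243,.9997,0]);G0=np.array([624.7,134.3,0])
def G(x,y,z=0): return G0+x*EX+y*EY+np.array([0,0,z])
def toG(p): d=np.array(p)-G0; return np.array([d@EX,d@EY,d[2]])
def plan(p,yang=None):
    "shift (units) and turn so that the TCP gets to p with tool y at yang deg (mod 180) in world"
    s=env.get_state(); M=Rm(s["tool_rot"]); sh=M.T@(np.array(p,float)-s["position"])/60
    a=np.degrees(np.arctan2(M[1,1],M[0,1])); t=0 if yang is None else (yang-a+90)%180-90
    print("shift",sh.round(3),"turn",round(-np.radians(t),3),"| now yang",round(a,1),"pos",s["position"].round(1),"j6",round(s["joint_pos"][5],2),"F",s["contact_force"].round(1),"op",round(s["opening"],2),"t",round(s["clock"],2))
E
python3 -c "
from h import *
plan([489,-153.6,100],-15)"
```

```text
shift [ 7.145 -5.315  1.772] turn -1.033 | now yang -74.2 pos [ 163.3 -577.2  206.2] j6 1.57 F [0.2 0.1 0.5] op 1.0 t 0.4
```

Emit:
{"api": "apply_moves", "payload": {
  "targets": [
    [7.145,-5.315,0,-1.033],
    [7.145,-5.315,0,-1.033],
    [7.145,-5.315,0,-1.033],
    [7.145,-5.315,0,-1.033],
    [7.145,-5.315,0,-1.033],
    [7.145,-5.315,0,-1.033],
    [7.145,-5.315,0.5,-1.033],
    [7.145,-5.315,1,-1.033],
    [7.145,-5.315,1.77,-1.033],
    [7.145,-5.315,1.77,-1.033],
    [7.145,-5.315,1.77,-1.033],
    [7.145,-5.315,1.77,-1.033],
    [7.145,-5.315,1.77,-1.033],
    [7.145,-5.315,1.77,-1.033]
  ],
  "gripper": -1
}}

```text
clock: 2.15
position: [489.5, -154.6, 101.3]
tool_rot: [2.493, 1.91, 0.002]
contact_force: [0.7, -0.2, -0.9]
opening: 0.999
gripper_force: 0.0
```

Run:
```python
from h import *
plan([489,-153.6,4],-15)
s=env.camera("scene");c=env.camera("top")
a=cv2.resize(s["img"][130:290,170:410],(800,533));b=cv2.resize(c["img"][120:240,180:360],(800,533))
cv2.imwrite("pics/p2.png",cv2.cvtColor(cv2.resize(np.hstack([a,b]),(800,267)),cv2.COLOR_RGB2BGR))
```

```text
shift [ 0.015 -0.015  1.621] turn -0.001 | now yang -15.1 pos [ 489.5 -154.6  101.3] j6 1.53 F [ 0.7 -0.2 -0.9] op 1.0 t 2.15
```

View pics/p2.png

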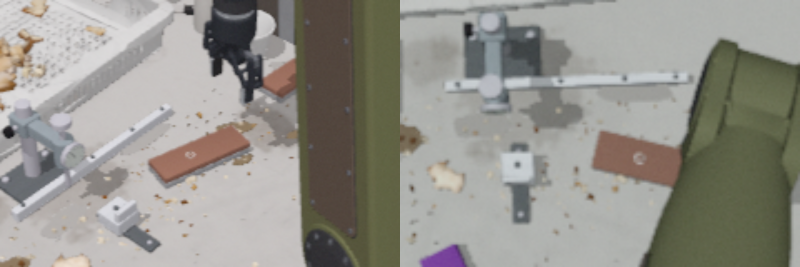

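Left half (scene): the open gripper is above the right end of the stone, with the ring visible at (190,156) of the left crop. Right half (top): the arm hides that end. The pose matches the plan, so I descend and grip.

Emit:
{"api": "apply_moves", "payload": {
  "targets": [
    [0.015,-0.015,0.5,0],
    [0.015,-0.015,1.0,0],
    [0.015,-0.015,1.3,0],
    [0.015,-0.015,1.45,0],
    [0.015,-0.015,1.55,0],
    [0.015,-0.015,1.62,0],
    [0.015,-0.015,1.62,0]
  ]
}}

```text
clock: 3.12
position: [488.6, -152.7, 3.2]
tool_rot: [2.492, 1.912, 0.0]
contact_force: [-0.4, -0.4, -0.0]
opening: 1.005
gripper_force: 0.0
```

Emit:
{"api": "apply_moves", "payload": {
  "targets": [
    [0,0,0,0],
    [0,0,0,0],
    [0,0,0,0],
    [0,0,0,0],
    [0,0,0,0],
    [0,0,0,0],
    [0,0,0,0],
    [0,0,0,0]
  ],
  "gripper": 1
}}

```text
clock: 4.12
position: [488.4, -152.6, 3.0]
tool_rot: [-2.493, -1.912, -0.0]
contact_force: [0.0, -0.4, -0.2]
opening: -0.004
gripper_force: 0.0
```

```bash
cat > ring.py <<'E'
from h import *
def ring(z=25):
    out=[]
    for n in("top","scene"):
        c=env.camera(n); im=c["img"]; hsv=cv2.cvtColor(im,cv2.COLOR_RGB2HSV)
        m=(((hsv[...,0]<14)|(hsv[...,0]>170))&(hsv[...,1]>85)&(hsv[...,2]<175)).astype(np.uint8)
        # brown blob whose world centre is within the work area, then light pixels inside its hull
        for k in cv2.findContours(m,cv2.RETR_EXTERNAL,cv2.CHAIN_APPROX_NONE)[0]:
            if cv2.contourArea(k)<100: continue
            w=plane(c,*k[:,0].mean(0),z)
            if not(430<w[0]<650 and -180<w[1]<230): continue
            h=np.zeros_like(m); cv2.drawContours(h,[cv2.convexHull(k)],-1,1,-1); h=cv2.erode(h,np.ones((3,3)),iterations=2)
            g=im[...,1].astype(float); md=np.median(g[h>0]); wt=np.clip(g-md-15,0,None)*h
            wt[hsv[...,1]>95]*=.5
            lab=cv2.connectedComponentsWithStats((wt>0).astype(np.uint8),connectivity=8)
            for i in range(1,lab[0]):
                mm=lab[1]==i; ww=wt*mm
                if mm.sum()<4: continue
                v,u=np.nonzero(mm); uv=np.average(u,weights=ww[mm]),np.average(v,weights=ww[mm]); p=plane(c,*uv,z)
                print(n,"blob",np.round(uv,1),mm.sum(),p.round(1),"gauge",toG(p).round(1))
if __name__=="__main__": ring(); plan([0,0,0])
E
python3 ring.py
```

```text
top blob [286.8 190.9] 27 [510.6 -72.7  25. ] gauge [-119.1 -204.1   25. ]
scene blob [283.7 222.3] 20 [512.4 -75.4  25. ] gauge [-117.3 -206.9   25. ]
shift [ 0.349 -8.521  0.05 ] turn -0.0 | now yang -15.0 pos [ 488.4 -152.6    3. ] j6 1.53 F [-0.5  0.8 -0. ] op -0.0 t 4.22
```

Run:
```python
from h import *
s=env.camera("scene");p=env.get_state()["position"]
print(proj(s,p), proj(s,[489,-153.6,25]), proj(s,[504.5,-95.6,25]))
cv2.imwrite("pics/p3.png",cv2.cvtColor(cv2.resize(s["img"][150:280,200:400],(800,520),interpolation=cv2.INTER_CUBIC),cv2.COLOR_RGB2BGR))
```

```text
[306.79804827 218.89378858] [307.09433519 213.18621787] [290.31039983 220.16303982]
```

View pics/p3.png

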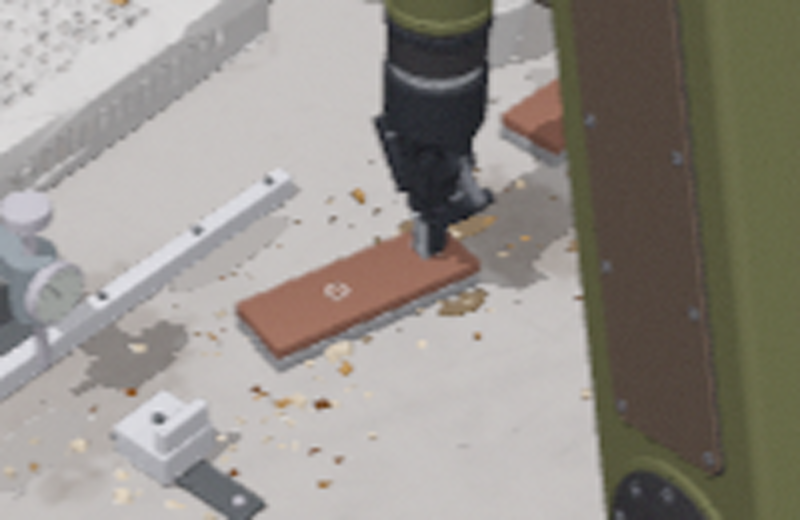

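The crop shows the shut fingertips at full-image (307.5,213), which is where the stone's top lies. The reported TCP (z=3) projects to (306.8,219), inside the stone. The fingers closed fully without gripping, so I check the tip against the reading before going on.

Emit:
{"api": "apply_moves", "payload": {
  "targets": [
    [0,0,-0.3,0],
    [0,0,-0.8,0],
    [0,0,-1.0,0],
    [0,0,-1.0,0]
  ]
}}

```text
clock: 4.78
position: [489.2, -152.9, 63.6]
tool_rot: [2.491, 1.911, 0.002]
contact_force: [-1.2, -0.8, -0.3]
opening: -0.0
gripper_force: 0.0
```

```bash
python3 - <<'E'
from h import *
s=env.camera("scene");st=env.get_state();p=st["position"]
print(p,st["opening"],st["joint_pos"],proj(s,p), proj(s,p+[0,0,-20]),proj(s,p+[0,0,20]))
im=cv2.resize(s["img"][140:240,250:370],(720,600),interpolation=cv2.INTER_CUBIC)
q=(proj(s,p)-[250,140])*6; cv2.drawMarker(im,tuple(int(v) for v in q),(255,0,0),cv2.MARKER_CROSS,14,1)
cv2.imwrite("pics/p4.png",cv2.cvtColor(im,cv2.COLOR_RGB2BGR))
E
python3 ring.py
```

```text
[ 488.42735827 -152.63526236   62.72866764] -0.0005121394073323364 [-3.02894705e-01  2.55973669e-01 -4.71978579e-01  8.42601290e-01
  9.55233752e-06  1.52987705e+00] [307.43425233 203.82539782] [307.21661801 208.95151526] [307.65559053 198.6120398 ]
top blob [286.7 191. ] 27 [510.3 -72.6  25. ] gauge [-119.4 -204.    25. ]
scene blob [283.7 222.2] 20 [512.4 -75.5  25. ] gauge [-117.4 -207.    25. ]
shift [ 0.348 -8.506  1.046] turn -0.0 | now yang -15.0 pos [ 487.6 -152.4   62. ] j6 1.53 F [-0.7  0.6 -1.3] op -0.0 t 4.92
```

View pics/p4.png

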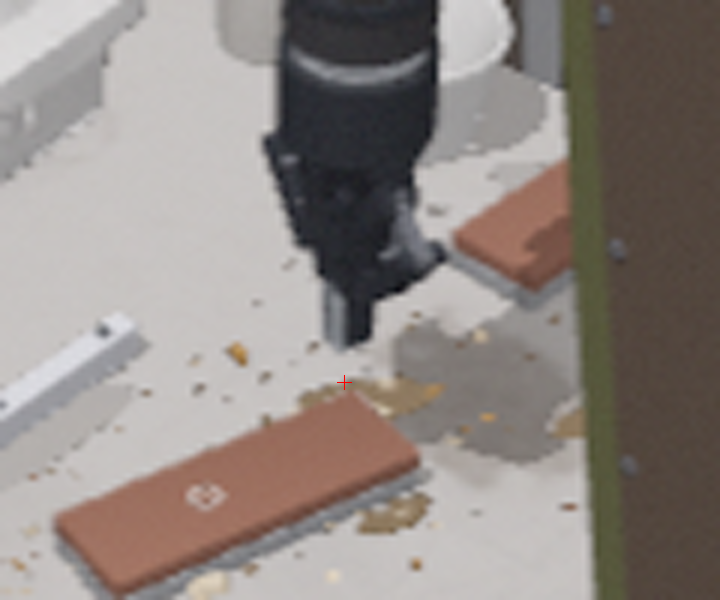

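The tip is at crop (347,348) while the reading projects to (344,383). The fingers therefore sit about 22 mm higher than reported, which fits the fingers closing just over the 25 mm stone. From here on, real z = reported z + 22. I re-open and descend that much deeper.

Emit:
{"api": "apply_moves", "payload": {
  "targets": [
    [0,0,0,0],
    [0,0,0,0],
    [0,0,0,0],
    [0,0,0,0],
    [0,0,0,0],
    [0,0,0.5,0],
    [0,0,0.8,0],
    [0,0,0.95,0],
    [0,0,1.0,0],
    [0,0,1.0,0]
  ],
  "gripper": -1
}}

```text
clock: 6.18
position: [488.7, -152.8, 3.4]
tool_rot: [2.492, 1.912, 0.0]
contact_force: [0.6, -0.4, 1.3]
opening: 1.003
gripper_force: 0.0
```

Emit:
{"api": "apply_moves", "payload": {
  "targets": [
    [0,0,0.1,0],
    [0,0,0.2,0],
    [0,0,0.28,0],
    [0,0,0.35,0],
    [0,0,0.35,0]
  ]
}}

```text
clock: 6.8
position: [488.0, -152.5, -18.4]
tool_rot: [-2.492, -1.912, 0.001]
contact_force: [-0.5, 0.3, -0.4]
opening: 1.001
gripper_force: 0.0
```

No contact on the way down, so the offset holds. Closing.

Emit:
{"api": "apply_moves", "payload": {
  "targets": [
    [0,0,0,0],
    [0,0,0,0],
    [0,0,0,0],
    [0,0,0,0],
    [0,0,0,0],
    [0,0,0,0],
    [0,0,0,0]
  ],
  "gripper": 1
}}

```text
clock: 7.68
position: [488.9, -152.8, -17.3]
tool_rot: [2.492, 1.912, 0.001]
contact_force: [-1.1, -0.3, 5.0]
opening: 0.688
gripper_force: 65.4
```

```bash
python3 ring.py
python3 - <<'E'
from h import *
s=env.get_state(); print(s["gripper_force"],s["contact_force"],s["wrist_torque"])
E
```

```text
top blob [287.  190.9] 23 [510.6 -73.4  25. ] gauge [-119.1 -204.8   25. ]
scene blob [283.7 222.3] 21 [512.3 -75.3  25. ] gauge [-117.4 -206.8   25. ]
shift [ 0.35  -8.53  -0.297] turn -0.0 | now yang -15.0 pos [ 488.9 -152.8  -17.3] j6 1.53 F [-0.7 -0.3  5.1] op 0.69 t 7.78
65.37245035171509 [-0.74089857 -0.25140623  5.09574235] [0.08884058 0.38473224 0.01046048]
```

Run:
```python
from h import *
z=env.get_state()["position"][2]
plan(G(-52,-270,z),1.39); plan(G(-50,-80.5,z),1.39)
```

```text
shift [6.460e-01 1.386e+00 1.000e-03] turn -0.286 | now yang -15.0 pos [ 488.9 -152.8  -17.3] j6 1.53 F [-0.7 -0.3  5.1] op 0.69 t 7.78
shift [3.685 0.526 0.   ] turn -0.286 | now yang -15.0 pos [ 488.9 -152.8  -17.3] j6 1.53 F [-0.7 -0.3  5.1] op 0.69 t 7.78
```

Emit:
{"api": "apply_moves", "payload": {
  "targets": [
    [0.11,0.23,0,-0.05],
    [0.22,0.46,0,-0.1],
    [0.33,0.7,0,-0.15],
    [0.43,0.93,0,-0.2],
    [0.54,1.16,0,-0.25],
    [0.646,1.386,0,-0.286],
    [1.0,1.285,0,-0.286],
    [1.4,1.17,0,-0.286],
    [1.8,1.06,0,-0.286],
    [2.2,0.945,0,-0.286],
    [2.6,0.832,0,-0.286],
    [3.0,0.718,0,-0.286],
    [3.35,0.62,0,-0.286],
    [3.55,0.56,0,-0.286],
    [3.685,0.526,0,-0.286],
    [3.685,0.526,0,-0.286],
    [3.685,0.526,0,-0.286]
  ]
}}

```text
clock: 9.9
position: [576.5, 53.4, -17.3]
tool_rot: [2.194, 2.248, 0.002]
contact_force: [0.2, -1.0, 5.3]
opening: 0.687
gripper_force: 65.6
```

```bash
cat > look.py <<'E'
from h import *
import sys
c=env.camera("top");s=env.camera("scene");p=env.get_state()["position"];print("TCP gauge",toG(p).round(1))
a=cv2.resize(s["img"][165:285,150:310],(600,450),interpolation=cv2.INTER_CUBIC);b=cv2.resize(c["img"][130:235,170:310],(600,450),interpolation=cv2.INTER_CUBIC)
im=np.vstack([a,b]) ; im=np.hstack([a,b]); im=cv2.resize(im,(800,300),interpolation=cv2.INTER_AREA)
cv2.imwrite(f"pics/{sys.argv[1]}.png",cv2.cvtColor(im,cv2.COLOR_RGB2BGR)); save(c,"rt_"+sys.argv[1]); save(s,"rs_"+sys.argv[1])
E
python3 ring.py; python3 look.py q1
```

```text
scene blob [215.8 247.9] 28 [577.6 133.6  25. ] gauge [-47.1   0.5  25. ]
shift [-0.656 -9.627 -0.3  ] turn -0.0 | now yang 1.4 pos [576.5  53.4 -17.3] j6 1.64 F [ 0.1 -0.8  6.2] op 0.69 t 10.0
TCP gauge [-50.1 -79.7 -17.3]
```

View pics/q1.png

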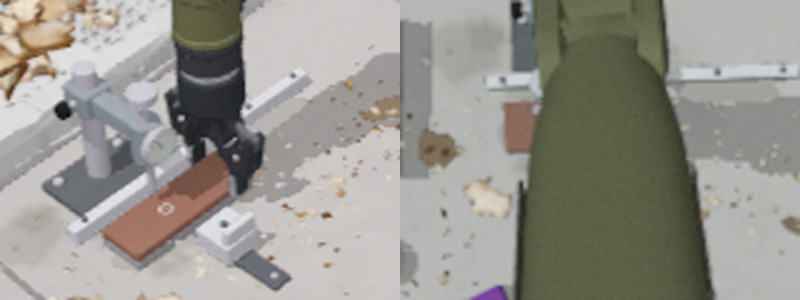

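Left (scene): the stone is parallel to the fence, with about a 20 mm gap and the ring at (166,209) in the crop, in line with the spindle. The top view is hidden by the arm. Release slightly, with a 0.8 mm correction in y.

Emit:
{"api": "apply_moves", "payload": {
  "targets": [
    [-0.015,0,0,0],
    [-0.015,0,0,0]
  ]
}}

```text
clock: 10.35
position: [576.5, 53.5, -17.3]
tool_rot: [-2.193, -2.248, -0.004]
contact_force: [0.6, 2.2, 5.2]
opening: 0.682
gripper_force: 65.5
```

Emit:
{"api": "apply_moves", "payload": {
  "targets": [
    [0,0,0,0],
    [0,0,0,0],
    [0,0,0,0]
  ],
  "gripper": -0.48
}}

```text
clock: 10.72
position: [575.8, 51.9, -18.2]
tool_rot: [-2.194, -2.248, 0.001]
contact_force: [0.4, -0.9, 0.0]
opening: 0.739
gripper_force: 0.0
```

Emit:
{"api": "apply_moves", "payload": {
  "targets": [
    [0,0,-0.15,0],
    [0,0,-0.4,0],
    [0,0,-0.9,0],
    [-1,0,-1.2,0],
    [-1.5,0,-1.2,0],
    [-1.5,0,-1.2,0]
  ]
}}

```text
clock: 11.48
position: [579.1, -40.1, 55.6]
tool_rot: [2.197, 2.243, 0.002]
contact_force: [0.1, 0.4, -0.1]
opening: 0.742
gripper_force: 0.0
```

```bash
python3 ring.py; python3 -c "
from h import *
z=env.get_state()['position'][2]
plan(G(-98,-140,z),91.39);plan(G(-95,-73,z),91.39);plan(G(-94,-73,-14),91.39)"
```

```text
top blob [223.2 169.2] 59 [588.9 144.9  25. ] gauge [-35.6  11.4  25. ]
scene blob [215.9 247.9] 28 [577.2 133.3  25. ] gauge [-47.5   0.2  25. ]
shift [ 0.858 -9.626  0.905] turn -0.0 | now yang 1.3 pos [578.6 -38.   54.7] j6 1.48 F [0.1 0.9 0.2] op 0.74 t 11.57
shift [ 0.518 -0.795 -0.   ] turn 1.57 | now yang 1.3 pos [578.6 -38.   54.7] j6 1.48 F [0.1 0.9 0.2] op 0.74 t 11.57
shift [ 1.635 -0.746  0.   ] turn 1.57 | now yang 1.3 pos [578.6 -38.   54.7] j6 1.48 F [0.1 0.9 0.2] op 0.74 t 11.57
shift [ 1.634 -0.73   1.146] turn 1.57 | now yang 1.3 pos [578.6 -38.   54.7] j6 1.48 F [0.1 0.9 0.2] op 0.74 t 11.57
```

Emit:
{"api": "apply_moves", "payload": {
  "targets": [
    [0.3,-0.4,0,-0.18],
    [0.518,-0.79,0,-0.36],
    [0.518,-0.79,0,-0.54],
    [0.518,-0.79,0,-0.72],
    [0.518,-0.79,0,-0.9],
    [0.518,-0.79,0,-1.08],
    [0.518,-0.79,0,-1.26],
    [0.518,-0.79,0,-1.44],
    [0.518,-0.79,0,-1.571],
    [1.0,-0.77,0,-1.571],
    [1.635,-0.745,0,-1.571],
    [1.635,-0.745,0,-1.571],
    [1.635,-0.745,0,-1.571]
  ],
  "gripper": -1
}}

```text
clock: 13.2
position: [531.0, 59.5, 54.0]
tool_rot: [0.041, -3.141, 0.0]
contact_force: [0.4, -0.3, -0.3]
opening: 1.003
gripper_force: 0.0
```

```bash
python3 -c "
from h import *
print(toG(env.get_state()['position']));plan(G(-94.5,-73,-22),91.39)"; python3 look.py q2
```

```text
[-95.47701464 -72.4530661   54.02490305]
shift [-0.017 -0.009  1.267] turn 0.002 | now yang 91.5 pos [531.   59.5  54. ] j6 0.09 F [ 0.4 -0.3 -0.3] op 1.0 t 13.2
TCP gauge [-95.4 -73.3  54. ]
```

View pics/q2.png

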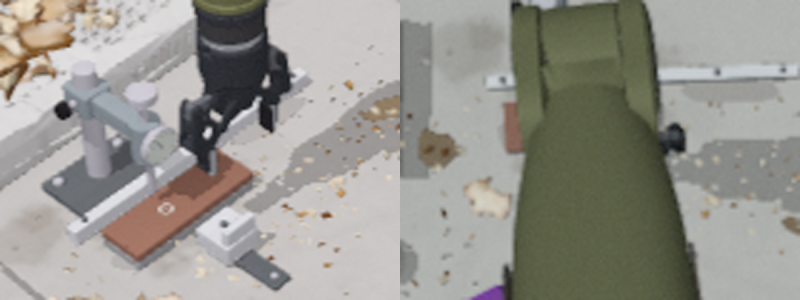

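Left crop: the gripper is open with its left finger at (213,170), above the stone/jaw gap, and the ring at (166,209) has not moved. I descend into the gap.

Emit:
{"api": "apply_moves", "payload": {
  "targets": [
    [-0.015,0,0.5,0],
    [-0.015,0,0.8,0],
    [-0.015,0,1.0,0],
    [-0.015,0,1.1,0],
    [-0.015,0,1.2,0],
    [-0.015,0,1.265,0],
    [-0.015,0,1.265,0]
  ]
}}

```text
clock: 14.18
position: [532.3, 58.9, -22.0]
tool_rot: [-0.038, 3.141, -0.0]
contact_force: [1.9, 1.1, -1.7]
opening: 1.0
gripper_force: 1.3
```

```bash
python3 -c "
from h import *
print(toG(env.get_state()['position']),env.get_state()['contact_force'])"; python3 ring.py
```

```text
[-94.19521878 -73.17500258 -22.00889373] [ 1.93957019  1.05770999 -1.66303257]
scene blob [215.9 247.9] 27 [577.2 133.3  25. ] gauge [-47.5   0.2  25. ]
shift [ 8.889 -0.765 -0.364] turn -0.0 | now yang 91.4 pos [532.   58.8 -22. ] j6 0.09 F [ 3.   0.7 -1.4] op 0.99 t 14.28
```

Emit:
{"api": "apply_moves", "payload": {
  "targets": [
    [-0.03,0,0,0],
    [-0.07,0,0,0],
    [-0.11,0,0,0],
    [-0.15,0,0,0],
    [-0.19,0,0,0],
    [-0.23,0,0,0],
    [-0.27,0,0,0],
    [-0.27,0,0,0]
  ]
}}

```text
clock: 15.28
position: [549.1, 59.3, -21.9]
tool_rot: [-0.038, 3.141, -0.0]
contact_force: [-0.7, -0.2, -0.9]
opening: 1.001
gripper_force: 0.4
```

```bash
python3 -c "
from h import *
print(toG(env.get_state()['position']),env.get_state()['contact_force'])"; python3 ring.py
```

```text
[-77.41325482 -73.16450115 -21.876805  ] [-0.71118994 -0.16577987 -0.87916139]
scene blob [212.3 245.5] 23 [592.  133.8  25. ] gauge [-32.7   0.3  25. ]
shift [ 9.172 -0.768 -0.372] turn -0.0 | now yang 91.4 pos [549.1  59.3 -21.7] j6 0.08 F [-1.2 -0.2 -0.8] op 1.0 t 15.38
```

Emit:
{"api": "apply_moves", "payload": {
  "targets": [
    [-0.025,0,0,0],
    [-0.05,0,0,0],
    [-0.075,0,0,0],
    [-0.075,0,0,0]
  ]
}}

```text
clock: 15.88
position: [552.5, 59.6, -21.9]
tool_rot: [0.039, -3.141, -0.001]
contact_force: [-5.1, 0.4, 3.5]
opening: 1.001
gripper_force: 2.6
```

```bash
python3 -c "
from h import *
print(toG(env.get_state()['position']),env.get_state()['contact_force'])"; python3 ring.py; python3 look.py q3
```

```text
[-74.03427343 -72.88619454 -21.91315014] [-5.05806619  0.41276218  3.53615915]
scene blob [211.1 245.8] 23 [593.4 137.1  25. ] gauge [-31.2   3.5  25. ]
shift [ 9.229 -0.768 -0.358] turn -0.0 | now yang 91.4 pos [552.4  59.6 -21.9] j6 0.08 F [-5.2 -0.   3.8] op 1.0 t 15.97
TCP gauge [-74.  -72.9 -21.9]
```

Emit:
{"api": "apply_moves", "payload": {
  "targets": [
    [-0.015,0,0,0],
    [-0.03,0,0,0],
    [-0.04,0,0,0],
    [-0.04,0,0,0]
  ]
}}

```text
clock: 16.58
position: [553.0, 60.1, -22.1]
tool_rot: [0.04, -3.138, -0.002]
contact_force: [-9.3, 1.2, 7.7]
opening: 0.999
gripper_force: 4.7
```

Run:
```python
from h import *
s=env.get_state();print(toG(s['position']),s['contact_force'],s["clock"])
s=env.camera("scene")
cv2.imwrite("pics/q4.png",cv2.cvtColor(cv2.resize(s["img"][200:280,165:265],(750,600),interpolation=cv2.INTER_CUBIC),cv2.COLOR_RGB2BGR))
for p in [G(-30,0,37),G(-30,0,25),G(-60,70,25),G(0,70,25),G(0,90,22)]: print(((proj(s,p)-[165,200])*7.5).round())
```

```text
[-73.4462966  -72.4568223  -22.12775132] [-9.32319172  1.16992451  7.68549115] 16.575
[348. 314.]
[350. 337.]
[263. 477.]
[155. 398.]
[114. 433.]
```

View pics/q4.png

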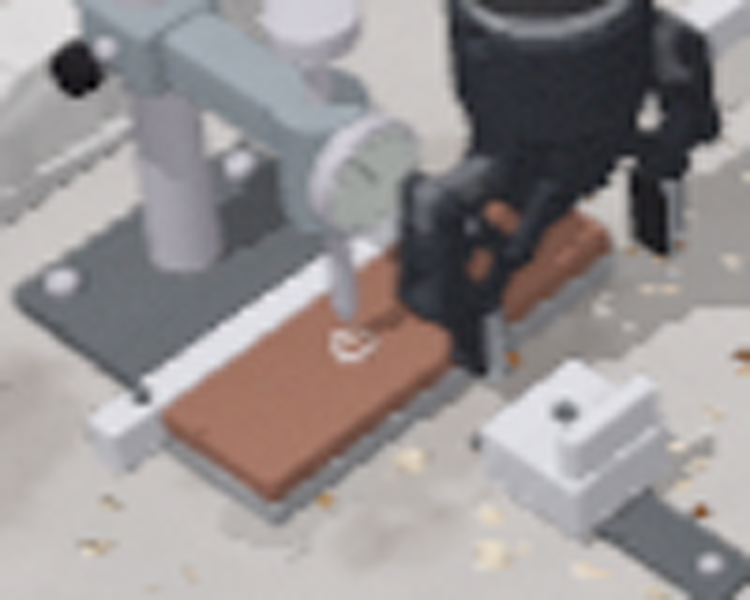

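The crop shows the tip at (344,316) and the ring at (352,345), so y is right within about 1 mm. The stone still appears 4 mm or more short of the fence, and the gripper's knuckle at (405,195) is close to the dial. I back off and look with a clear view.

Emit:
{"api": "apply_moves", "payload": {
  "targets": [
    [0.06,0,0,0],
    [0.14,0,0,0],
    [0.14,0,-0.4,0],
    [0.14,0,-0.9,0],
    [0.14,0,-1.4,0],
    [0.14,-1,-1.4,0],
    [0.14,-2,-1.4,0],
    [0.14,-3,-1.4,0],
    [0.14,-4,-1.4,0],
    [0.14,-4,-1.4,0]
  ]
}}

```text
clock: 17.88
position: [553.5, -185.2, 62.4]
tool_rot: [-0.028, 3.139, -0.003]
contact_force: [0.2, 0.6, -0.3]
opening: 1.004
gripper_force: 0.0
```

Run:
```python
from h import *
st=env.get_state();print(toG(st['position']),st["clock"])
c=env.camera("top"); s=env.camera("scene"); save(c,"rt5"); save(s,"rs5")
im=np.hstack([cv2.resize(c["img"][135:195,190:260],(400,343),interpolation=cv2.INTER_CUBIC),cv2.resize(s["img"][205:275,165:247],(400,343),interpolation=cv2.INTER_CUBIC)])
cv2.imwrite("pics/q5.png",cv2.cvtColor(im,cv2.COLOR_RGB2BGR))
for n,k,o,f in(("T",c,(190,135),400/70),("S",s,(165,205),400/82)):
  for g in [(0,70,25),(0,-110,25),(-60,70,25),(-60,-110,25),(0,90,22),(-30,0,25),(-30,0,37)]: print(n,g,((proj(k,G(*g))-o)*f).round(0))
hsv=cv2.cvtColor(c["img"],cv2.COLOR_RGB2HSV)
m=(((hsv[...,0]<14)|(hsv[...,0]>170))&(hsv[...,1]>75)&(hsv[...,2]<175)).astype(np.uint8)
for k in cv2.findContours(m,cv2.RETR_EXTERNAL,cv2.CHAIN_APPROX_NONE)[0]:
    if cv2.contourArea(k)<100: continue
    W=np.array([plane(c,*p,25)[:2] for p in k[:,0]]).astype(np.float32); w=W.mean(0)
    if 430<w[0]<650 and -180<w[1]<230:
        Gp=np.array([toG([*q,25])[:2] for q in W]).astype(np.float32); r=cv2.minAreaRect(Gp); print("blob gauge",r,cv2.boxPoints(r).round(1).tolist())
        lo=Gp[(Gp[:,0]<-45)&(Gp[:,1]>-95)&(Gp[:,1]<55)]; print("front edge line slope,x",np.polyfit(lo[:,1],lo[:,0],1))
```

```text
[ -78.95925122 -317.67721948   62.44049538] 17.875
T (0, 70, 25) [ 91. 141.]
T (0, -110, 25) [389. 130.]
T (-60, 70, 25) [ 94. 239.]
T (-60, -110, 25) [393. 228.]
T (0, 90, 22) [ 59. 143.]
T (-30, 0, 25) [209. 186.]
T (-30, 0, 37) [206. 182.]
S (0, 70, 25) [101. 235.]
S (0, -110, 25) [329.  77.]
S (-60, 70, 25) [171. 286.]
S (-60, -110, 25) [399. 122.]
S (0, 90, 22) [ 74. 257.]
S (-30, 0, 25) [228. 195.]
S (-30, 0, 37) [226. 180.]
blob gauge ((-32.96015167236328, -18.583816528320312), (57.31779098510742, 174.01742553710938), 1.1221531629562378) [[-63.29999923706055, 67.80000305175781], [-59.900001525878906, -106.0999984741211], [-2.5999999046325684, -105.0], [-6.0, 69.0]]
front edge line slope,x [ 1.08560872e-02 -5.75438690e+01]
```

View pics/q5.png

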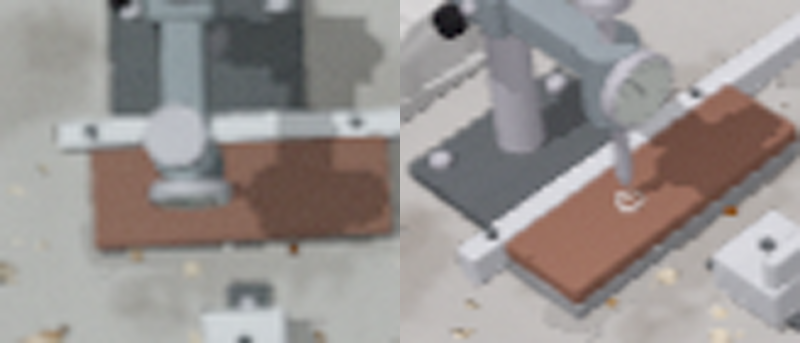

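Top (left half): the stone lies along the fence, but its blob is turned by about 1°, with the left end (93,150) further out. Scene (right half): the ring at (627,201) is just under the tip at (625,184), and the left corners sit a few mm out. I'll push the left end in too, with the open gripper's right finger at gauge y ≈ +45.

```bash
python3 -c "
from h import *
plan(G(-140,-250,62),91.39);plan(G(-140,95,62),91.39);plan(G(-88,95,62),91.39);plan(G(-88,95,-21),91.39)"
```

```text
shift [1.011e+00 1.061e+00 1.000e-03] turn -0.002 | now yang 91.3 pos [ 552.9 -181.3   62.1] j6 -0.34 F [ 0.4 -0.1 -0.8] op 1.0 t 17.98
shift [1.022e+00 6.811e+00 2.000e-03] turn -0.002 | now yang 91.3 pos [ 552.9 -181.3   62.1] j6 -0.34 F [ 0.4 -0.1 -0.8] op 1.0 t 17.98
shift [1.560e-01 6.813e+00 2.000e-03] turn -0.002 | now yang 91.3 pos [ 552.9 -181.3   62.1] j6 -0.34 F [ 0.4 -0.1 -0.8] op 1.0 t 17.98
shift [0.157 6.813 1.386] turn -0.002 | now yang 91.3 pos [ 552.9 -181.3   62.1] j6 -0.34 F [ 0.4 -0.1 -0.8] op 1.0 t 17.98
```

Emit:
{"api": "apply_moves", "payload": {
  "targets": [
    [1.01,1.0,0,0],
    [1.02,2.0,0,0],
    [1.02,3.0,0,0],
    [1.02,4.0,0,0],
    [1.02,5.0,0,0],
    [1.02,6.0,0,0],
    [1.02,6.813,0,0],
    [1.02,6.813,0,0],
    [0.5,6.813,0.3,0],
    [0.157,6.813,0.6,0],
    [0.157,6.813,0.9,0],
    [0.157,6.813,1.1,0],
    [0.157,6.813,1.25,0],
    [0.157,6.813,1.386,0],
    [0.157,6.813,1.386,0]
  ]
}}

```text
clock: 19.85
position: [532.8, 227.6, -21.5]
tool_rot: [0.038, -3.141, 0.0]
contact_force: [-0.1, -0.6, -0.2]
opening: 0.998
gripper_force: 0.0
```

Emit:
{"api": "apply_moves", "payload": {
  "targets": [
    [-0.04,0,0,0],
    [-0.08,0,0,0],
    [-0.12,0,0,0],
    [-0.16,0,0,0],
    [-0.2,0,0,0],
    [-0.2,0,0,0]
  ]
}}

```text
clock: 20.6
position: [545.7, 228.1, -21.0]
tool_rot: [-0.038, 3.141, 0.0]
contact_force: [0.3, 1.0, -0.4]
opening: 1.001
gripper_force: 0.0
```

```bash
python3 -c "
from h import *
s=env.get_state();print(toG(s['position']),s['contact_force'],s['clock'])"; python3 ring.py
```

```text
[-76.73281284  95.65489167 -21.04100814] [ 0.33902628  0.98757331 -0.36724867] 20.6
top blob [251.5 162.1] 22 [612.2  47.2  25. ] gauge [-14.6 -86.8  25. ]
top blob [227.4 168.6] 94 [590.8 130.4  25. ] gauge [-34.   -3.1  25. ]
scene blob [230.4 227.4] 13 [610.5  48.   25. ] gauge [-16.3 -85.9  25. ]
scene blob [220.1 243.6] 11 [581.7 113.7  25. ] gauge [-43.5 -19.6  25. ]
shift [ 9.178 -3.579 -0.35 ] turn -0.0 | now yang 91.4 pos [545.3 228.  -21.1] j6 0.37 F [-0.1 -0.5  0.7] op 1.0 t 20.7
```

Emit:
{"api": "apply_moves", "payload": {
  "targets": [
    [-0.02,0,0,0],
    [-0.04,0,0,0],
    [-0.05,0,0,0],
    [-0.05,0,0,0]
  ]
}}

```text
clock: 21.2
position: [547.9, 228.2, -21.2]
tool_rot: [0.038, -3.141, -0.0]
contact_force: [-2.2, 0.7, 0.7]
opening: 0.999
gripper_force: 1.1
```

Emit:
{"api": "apply_moves", "payload": {
  "targets": [
    [-0.01,0,0,0],
    [-0.02,0,0,0],
    [-0.03,0,0,0],
    [-0.03,0,0,0]
  ]
}}

```text
clock: 21.7
position: [550.3, 228.3, -21.1]
tool_rot: [-0.038, 3.141, 0.0]
contact_force: [-1.6, 0.8, -1.1]
opening: 1.004
gripper_force: 0.7
```

```bash
python3 -c "
from h import *
s=env.get_state();print(toG(s['position']),s['contact_force'],s['clock'])"
```

```text
[-72.10846053  95.75702215 -21.10387637] [-1.58459595  0.77296474 -1.10639215] 21.7
```

Emit:
{"api": "apply_moves", "payload": {
  "targets": [
    [-0.01,0,0,0],
    [-0.02,0,0,0],
    [-0.03,0,0,0],
    [-0.03,0,0,0]
  ]
}}

```text
clock: 22.2
position: [550.3, 228.2, -21.2]
tool_rot: [0.038, -3.139, -0.0]
contact_force: [-6.4, 1.4, 3.1]
opening: 1.0
gripper_force: 3.5
```

Emit:
{"api": "apply_moves", "payload": {
  "targets": [
    [-0.01,0,0,0],
    [-0.02,0,0,0],
    [-0.02,0,0,0]
  ]
}}

```text
clock: 22.58
position: [550.3, 228.2, -21.3]
tool_rot: [0.038, -3.137, -0.0]
contact_force: [-10.4, 2.4, 5.8]
opening: 0.998
gripper_force: 5.1
```

Resistance with no motion: the left end is now flush too, and the contact depths at both places agree. I retreat, shut the gripper and go behind the jaw.

```bash
python3 -c "
from h import *
plan(G(-82,95,60),91.39);plan(G(-200,-20,60),91.39)"
```

```text
shift [ 0.172 -0.011 -1.354] turn -0.0 | now yang 91.4 pos [550.3 228.2 -21.3] j6 0.37 F [-10.4   2.4   5.8] op 1.0 t 22.57
shift [ 2.138 -1.928 -1.346] turn -0.0 | now yang 91.4 pos [550.3 228.2 -21.3] j6 0.37 F [-10.4   2.4   5.8] op 1.0 t 22.57
```

Emit:
{"api": "apply_moves", "payload": {
  "targets": [
    [0.08,0,0,0],
    [0.172,0,0,0],
    [0.172,0,-0.5,0],
    [0.172,0,-1.0,0],
    [0.172,0,-1.354,0],
    [0.172,0,-1.354,0]
  ]
}}

```text
clock: 23.32
position: [544.9, 228.6, 62.1]
tool_rot: [-0.038, 3.137, 0.002]
contact_force: [0.4, 0.2, 0.9]
opening: 1.004
gripper_force: 0.0
```

Emit:
{"api": "apply_moves", "payload": {
  "targets": [
    [1.0,0,0,0],
    [1.97,0,0,0],
    [1.97,-1.0,0,0],
    [1.97,-1.92,0,0],
    [1.97,-1.92,0,0],
    [1.97,-1.92,0,0]
  ],
  "gripper": 1
}}

```text
clock: 24.08
position: [427.4, 109.8, 59.6]
tool_rot: [0.037, -3.141, -0.0]
contact_force: [0.6, 0.1, 0.0]
opening: -0.002
gripper_force: 0.0
```

```bash
python3 ring.py
python3 - <<'E'
from h import *
print(toG(env.get_state()["position"])); plan(G(-200,-20,-9),91.39)
s=env.camera("scene"); im=s["img"]; c=env.camera("top")
im=np.hstack([cv2.resize(im[205:275,170:252],(400,342),interpolation=cv2.INTER_CUBIC),cv2.resize(im[225:260,195:236],(400,342),interpolation=cv2.INTER_CUBIC)])
cv2.imwrite("pics/q6.png",cv2.cvtColor(im,cv2.COLOR_RGB2BGR))
for g in[(-30,0,37),(-30,0,25)]: print(((proj(s,G(*g))-[195,225])*400/41).round())
E
```

```text
top blob [251.7 162.2] 24 [611.9  46.8  25. ] gauge [-15.  -87.2  25. ]
top blob [232.7 163.7] 27 [607.7 112.2  25. ] gauge [-17.5 -21.7  25. ]
top blob [230.6 170.6] 19 [583.8 119.4  25. ] gauge [-41.3 -13.9  25. ]
scene blob [211.2 244.8] 24 [596.6 134.1  25. ] gauge [-28.1   0.4  25. ]
shift [ 7.169 -1.665  0.998] turn -0.0 | now yang 91.4 pos [427.5 110.6  59.8] j6 0.23 F [ 0.3  1.1 -0.3] op -0.0 t 24.18
[-197.69889061  -18.87245841   59.79273705]
shift [ 0.038 -0.019  1.147] turn 0.001 | now yang 91.4 pos [427.5 110.6  59.8] j6 0.23 F [ 0.3  1.1 -0.3] op -0.0 t 24.18
[160. 165.]
[163. 195.]
```

View pics/q6.png

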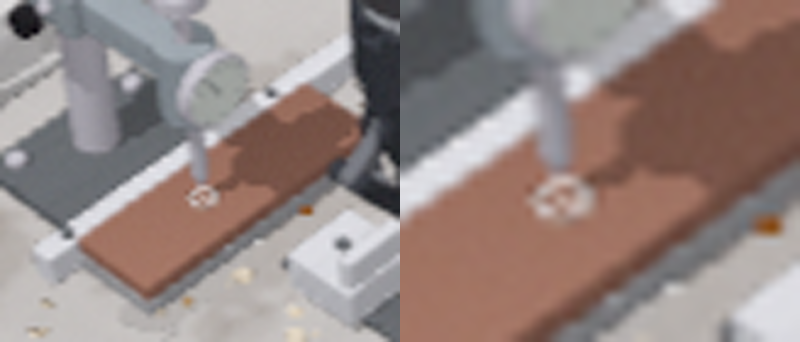

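The ring at crop (561,199) is right under the tip (560,168) and matches the predicted relation within 1 mm. The stone is flush along the fence. Next I push the jaw.

Emit:
{"api": "apply_moves", "payload": {
  "targets": [
    [0.02,-0.02,0.5,0],
    [0.02,-0.02,0.9,0],
    [0.02,-0.02,1.147,0],
    [0.02,-0.02,1.147,0],
    [-0.2,-0.02,1.147,0],
    [-0.35,-0.02,1.147,0],
    [-0.45,-0.02,1.147,0],
    [-0.55,-0.02,1.147,0],
    [-0.65,-0.02,1.147,0],
    [-0.75,-0.02,1.147,0],
    [-0.85,-0.02,1.147,0],
    [-0.95,-0.02,1.147,0],
    [-1.05,-0.02,1.147,0],
    [-1.12,-0.02,1.147,0],
    [-1.17,-0.02,1.147,0],
    [-1.17,-0.02,1.147,0]
  ]
}}

```text
clock: 26.28
position: [498.3, 110.4, -8.6]
tool_rot: [-0.038, 3.141, -0.0]
contact_force: [-1.8, -0.8, -0.5]
opening: -0.005
gripper_force: 0.5
```

```bash
python3 -c "
from h import *
s=env.get_state();print(toG(s['position']),s['contact_force'],s['clock'])
c=env.camera('top');save(c,'rt7');s=env.camera('scene');save(s,'rs7')"
```

```text
[-126.9921924   -20.80165992   -8.64338328] [-1.80254946 -0.8010909  -0.49965257] 26.275
```

Jaw friction felt (about 2 N); a few mm to go.

Emit:
{"api": "apply_moves", "payload": {
  "targets": [
    [-0.02,0,0,0],
    [-0.04,0,0,0],
    [-0.06,0,0,0],
    [-0.08,0,0,0],
    [-0.08,0,0,0]
  ]
}}

```text
clock: 27.0
position: [502.8, 110.6, -8.6]
tool_rot: [-0.038, 3.141, -0.0]
contact_force: [-1.5, -0.2, 0.5]
opening: 0.001
gripper_force: 0.9
```

Emit:
{"api": "apply_moves", "payload": {
  "targets": [
    [-0.02,0,0,0],
    [-0.04,0,0,0],
    [-0.05,0,0,0],
    [-0.05,0,0,0]
  ]
}}

```text
clock: 27.5
position: [503.1, 110.6, -9.1]
tool_rot: [0.038, -3.137, -0.0]
contact_force: [-8.1, -0.7, 5.6]
opening: -0.004
gripper_force: 4.1
```

Emit:
{"api": "apply_moves", "payload": {
  "targets": [
    [-0.03,0,0,0],
    [-0.06,0,0,0],
    [-0.06,0,0,0],
    [-0.06,0,0,0]
  ]
}}

```text
clock: 28.0
position: [502.9, 110.5, -9.8]
tool_rot: [0.039, -3.131, -0.0]
contact_force: [-16.2, -0.7, 11.6]
opening: -0.0
gripper_force: 8.2
```

```bash
python3 -c "
from h import *
plan(G(-140,-20,-9),91.39);plan(G(-140,-20,200),91.39);plan(G(-30,0.3,200),91.39)
s=env.camera('scene');save(s,'rs8')"; python3 ring.py
```

```text
shift [ 0.295  0.014 -0.01 ] turn 0.001 | now yang 91.4 pos [502.9 110.5  -9.8] j6 0.19 F [-16.2  -0.7  11.6] op -0.0 t 28.0
shift [ 0.33   0.015 -3.493] turn 0.001 | now yang 91.4 pos [502.9 110.5  -9.8] j6 0.19 F [-16.2  -0.7  11.6] op -0.0 t 28.0
shift [-1.504  0.353 -3.511] turn 0.001 | now yang 91.4 pos [502.9 110.5  -9.8] j6 0.19 F [-16.2  -0.7  11.6] op -0.0 t 28.0
top blob [251.6 162.3] 26 [611.7  47.1  25. ] gauge [-15.1 -86.8  25. ]
scene blob [211.4 244.7] 24 [596.4 133.4  25. ] gauge [-28.3  -0.2  25. ]
shift [ 8.427 -1.633 -0.079] turn -0.0 | now yang 91.4 pos [502.9 110.5  -9.7] j6 0.19 F [-16.3  -0.2  11.9] op 0.0 t 28.15
```

Emit:
{"api": "apply_moves", "payload": {
  "targets": [
    [0.1,0,0,0],
    [0.45,0,0,0],
    [0.45,0,-0.8,0],
    [0.45,0,-1.7,0],
    [0.45,0,-2.6,0],
    [0.45,0,-3.5,0],
    [0.45,0.2,-3.6,0],
    [0.45,0.35,-3.6,0],
    [0.45,0.35,-3.6,0]
  ]
}}

```text
clock: 29.28
position: [480.8, 131.5, 205.6]
tool_rot: [0.04, -3.139, 0.001]
contact_force: [-0.5, -0.3, 0.3]
opening: 0.0
gripper_force: 0.0
```

```bash
python3 ring.py
python3 - <<'E'
from h import *
plan(G(-30,0.3,195),91.39)
E
```

```text
top blob [251.7 162.1] 25 [612.2  46.8  25. ] gauge [-14.6 -87.2  25. ]
top blob [233.8 163.3] 19 [608.8 108.5  25. ] gauge [-16.5 -25.4  25. ]
top blob [231.8 171.2] 8 [581.4 115.3  25. ] gauge [-43.8 -18.   25. ]
scene blob [223.1 245.4] 20 [570.2 112.6  25. ] gauge [-55.  -20.4  25. ]
scene blob [211.4 244.7] 25 [596.4 133.4  25. ] gauge [-28.3  -0.2  25. ]
shift [ 8.052 -1.98   3.452] turn -0.0 | now yang 91.4 pos [480.6 130.9 205.6] j6 0.24 F [ 0.4  0.3 -0.7] op -0.0 t 29.38
shift [-1.903  0.002  0.172] turn 0.0 | now yang 91.4 pos [480.6 130.9 205.6] j6 0.24 F [ 0.4  0.3 -0.7] op -0.0 t 29.38
```

Emit:
{"api": "apply_moves", "payload": {
  "targets": [
    [-0.7,0,0.1,0],
    [-1.4,0,0.17,0],
    [-1.9,0,0.17,0],
    [-1.9,0,0.17,0],
    [-1.9,0,0.35,0],
    [-1.9,0,0.5,0],
    [-1.9,0,0.55,0],
    [-1.9,0,0.55,0]
  ]
}}

```text
clock: 30.38
position: [595.0, 133.8, 174.2]
tool_rot: [0.038, -3.141, 0.0]
contact_force: [0.1, -0.5, 0.6]
opening: 0.0
gripper_force: 0.0
```

Run:
```python
from h import *
p=env.get_state(); print(toG(p["position"]),p["contact_force"])
s=env.camera("scene"); cv2.imwrite("pics/q7.png",cv2.cvtColor(cv2.resize(s["img"][150:260,160:280],(655,600),interpolation=cv2.INTER_CUBIC),cv2.COLOR_RGB2BGR))
```

```text
[-29.72507249   0.23716953 174.19769668] [ 0.05936308 -0.45085621  0.61804024]
```

View pics/q7.png

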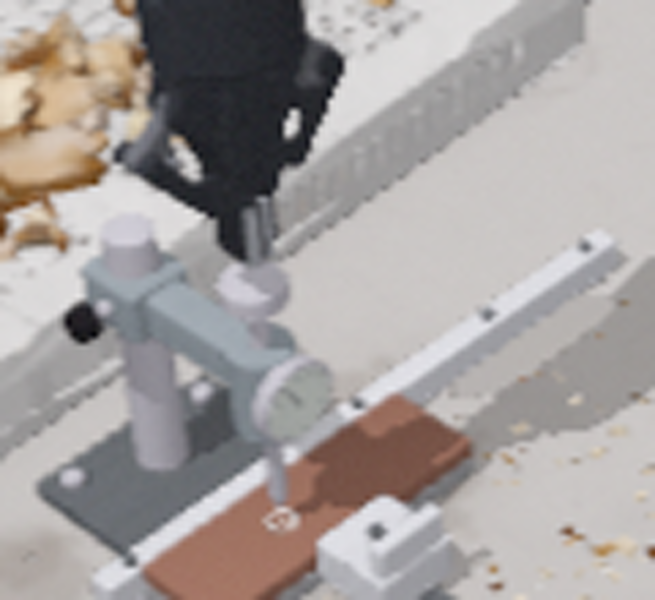

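The shut fingertips (250,262) are centred just above the cap (253,285), and the jaw face meets the stone at about (320,545). Pressing down.

Emit:
{"api": "apply_moves", "payload": {
  "targets": [
    [0,0,0.06,0],
    [0,0,0.12,0],
    [0,0,0.18,0],
    [0,0,0.24,0],
    [0,0,0.27,0],
    [0,0,0.27,0]
  ]
}}

```text
clock: 31.18
position: [595.6, 133.8, 158.2]
tool_rot: [-0.038, 3.141, 0.0]
contact_force: [-0.6, 0.3, 3.0]
opening: 0.002
gripper_force: 1.2
```

Emit:
{"api": "apply_moves", "payload": {
  "targets": [
    [0,0,0.03,0],
    [0,0,0.06,0],
    [0,0,0.08,0],
    [0,0,0.08,0]
  ]
}}

```text
clock: 31.68
position: [595.6, 133.8, 153.3]
tool_rot: [0.038, -3.141, 0.0]
contact_force: [-1.9, 0.1, 2.0]
opening: 0.001
gripper_force: 1.6
```

Emit:
{"api": "apply_moves", "payload": {
  "targets": [
    [0,0,0.02,0],
    [0,0,0.04,0],
    [0,0,0.06,0],
    [0,0,0.06,0]
  ]
}}

```text
clock: 32.17
position: [595.6, 133.8, 149.7]
tool_rot: [0.038, -3.141, -0.0]
contact_force: [-2.1, -0.0, 3.8]
opening: -0.001
gripper_force: 1.9
```

Emit:
{"api": "apply_moves", "payload": {
  "targets": [
    [0,0,0.02,0],
    [0,0,0.03,0],
    [0,0,0.03,0]
  ]
}}

```text
clock: 32.55
position: [595.6, 133.9, 148.9]
tool_rot: [-0.038, 3.141, 0.0]
contact_force: [-4.5, -0.6, 8.7]
opening: -0.002
gripper_force: 4.6
```

Emit:
{"api": "apply_moves", "payload": {
  "targets": [
    [0,0,0.02,0],
    [0,0,0.03,0],
    [0,0,0.03,0]
  ]
}}

```text
clock: 32.92
position: [595.7, 133.9, 148.5]
tool_rot: [-0.038, 3.14, 0.001]
contact_force: [-7.4, -1.0, 17.7]
opening: -0.001
gripper_force: 8.8
```

Run:
```python
from h import *
s=env.camera("scene"); im=s["img"]
a=cv2.resize(im[150:260,160:280],(436,400),interpolation=cv2.INTER_CUBIC); np.save("pressed.npy",a)
print(env.get_state()["contact_force"],env.get_state()["position"])
```

```text
[-6.278694   -1.19654678 17.73595972] [595.71758135 133.88508581 148.44308   ]
```

Emit:
{"api": "apply_moves", "payload": {
  "targets": [
    [0,0,-0.1,0],
    [0,0,-0.25,0],
    [0,0,-0.45,0],
    [0,0,-0.9,0],
    [0,0,-1.3,0],
    [1,0,-1.5,0],
    [2,0,-1.5,0],
    [3,0,-1.5,0],
    [3,0,-1.5,0],
    [3,0,-1.5,0]
  ]
}}

```text
clock: 34.22
position: [416.5, 129.8, 236.9]
tool_rot: [-0.038, 3.139, 0.001]
contact_force: [0.4, 0.3, 0.8]
opening: 0.0
gripper_force: 0.0
```

```bash
python3 ring.py
python3 - <<'E'
from h import *
s=env.camera("scene"); b=cv2.resize(s["img"][150:260,160:280],(436,400),interpolation=cv2.INTER_CUBIC)
im=np.hstack([np.load("pressed.npy"),b]); im=cv2.resize(im,(800,367)); cv2.imwrite("pics/q8.png",cv2.cvtColor(im,cv2.COLOR_RGB2BGR))
E
```

```text
top blob [221.4 165.9] 92 [600.3 151.   25. ] gauge [-24.   17.3  25. ]
scene blob [223.1 245.4] 21 [570.2 112.6  25. ] gauge [-55.  -20.4  25. ]
scene blob [211.4 244.7] 24 [596.4 133.4  25. ] gauge [-28.4  -0.3  25. ]
shift [ 7.006 -1.996  3.934] turn -0.0 | now yang 91.4 pos [417.1 129.7 236.5] j6 0.28 F [-0.5  1.  -0.5] op -0.0 t 34.33
```

View pics/q8.png

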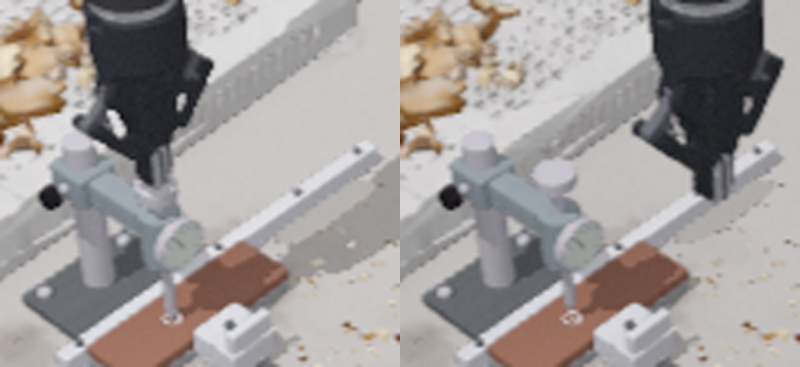

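Left: the spindle was pressed down with its tip inside the ring at (171,318). Right: it has sprung back, the stone and jaw are unchanged, and the ring is at (571,318). The robot is clear, so I hand the job in.

```bash
python3 -c "
from bench import env
print(env.finish_job())"
```

```text
the job is handed in; nothing more can be done
None
```

The job is handed in: the ringed stone is flush on the fence with its ring under the spindle, the jaw is shut on it, and the spindle was pressed onto the stone inside the ring and sprang back up, at about 34 s on the clock; the hand-in returned no verdict, and the images I viewed went over the limit of 10 (12, including crops).

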